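# Lay up a stacked boot heel on the pin jig

### The arm

A 6-joint arm with a two-finger parallel gripper is mounted at the origin on a cart in front of the work surface, level with it; the furniture and walls round the work are solid. World frame = base frame: x ahead of the robot, y to its left, z up, the work surface at z = 0. Lengths are in m, angles in rad, forces in N, time in s.
With the tool pointing down it reaches from about 0.3 to 0.85 m from the base axis. Payload 5.4 kg.
Tool frame: the origin (TCP) lies midway between the tips of the shut fingers; the grasp point (between the pads) lies 19 mm behind it (arm.grip_point_offset is the distance from the TCP to the grasp point, in m); z points along the fingers, y is the line along which they close (so a half turn about z gives the same grasp; the last joint's range is limited). The gripper opens to 85 mm and grips with 20 to 120 N. Pads are 22 mm wide; open, the fingers measure 114 mm over their backs; the gripper's body (76 mm by 85 mm) begins 54 mm behind the grasp point. The pads swing forward as they close: fully open they stand 13 mm farther back than shut.
Start: joints at [1.107, 0.158, 1.597, -0, 1.386, -0.21], TCP at [0.144, 0.557, 0.231] pointing down, gripper open.
Joint ranges: [-2.91, 2.91], [-0.94, 2.29], [0.18, 2.7], [-1.29, 4.43], [0.17, 2.64], [-3, 3]. Speed limits (rad/s): [2.57, 2.57, 3.14, 3.14, 3.14, 3.14].

### API

Orientations are given as a rotation vector (axis times angle).
In Python, from bench import arm gives the robot as it stands.
- The arm moves only by the tool carry_out, never from a script. Its argument "series" is one flat list of numbers, 7 for each row, row after row: the shift along the world's x, y, z in m, then the turn, a rotation vector about the world's x, y, z in degrees, then the opening, from -1 (shut) to 1 (fully open). A call has 1 to 20 rows; each row shifts and turns the commanded pose from where the row before left it; what a row does not reach is not made up. A row lasts 1/8 s, in which the tool goes at most 62.5 mm and 10.7 degrees, less where a joint would pass 70% of its speed; a pose out of reach is approached as far as the arm can. A call is refused whole if a number of a shift passes 0.0625 or a number of a turn 10.7, either way. A call with a gripper value outside its range is refused whole. The fingers move at their own pace and stop on an object; "squeeze" is the grip in N (left out, the last holds). Time passes only in rows, so rows that do not move let the fingers close. It gives the time, the measured TCP pose, the force, the opening and the grip force at its end, in the units of the state.
- arm.state(): the state, without advancing time (a new reading comes with each control period).
- arm.get_image(name): name is "side" or "top"; returns the picture (480x640x3 uint8, red, green, blue); there is no depth.
- arm.camera_params(name): a dict with "K" (3x3 intrinsics, pixels), "world_from_camera" (4x4, takes a point from camera to world coordinates). Camera axes: x right, y down, z forward; pixel columns grow to the right and rows downward; lengths in m; the calibration is good to about 2 mm. A picture is of the moment at which its call begins. camera_params takes no time and is no camera call.
- arm.close_job(): hands the job in; it is judged then, once.
Trained networks look in the newest picture that a camera, given by its name, has taken for a name from the list of things; names that differ only in an ending like _2 or _b are one class to them, and where a whole thing is asked for, a point or a joint stands for the part that bears it (a point fixed in the world has none). Each returns a list of dicts, best first, with "score" (0 to 1); they miss things now and then, are a little off and sometimes report something else, mostly with a low value. They report only what shows in the picture. A call takes as long as a camera call.
- arm.silhouettes(camera, target): "pixels" (480x640 bool, what is visible of it) and "extent" ([left, top, right, bottom] in pixels, round what is visible of it).
- arm.tip_of(camera, target): "at" ([column, row] in pixels: a listed point, or the origin of a listed thing).
The state is a dict: "time": time; "qpos": joint angles; "joint_velocities": joint speeds; "joint_efforts": joint torques, N m; "tcp_pos": TCP position; "orientation": TCP orientation; "force": force on the tool from outside, world axes, zero at the start; "wrist_torque": the same for the moment, N m; "width": opening from 0.0 (shut) to 1.0 (fully open); "grasp_force": force on a finger pad.
Only numpy, scipy, OpenCV 4.12 (cv2) and the standard library are available. Lean on these libraries where they do the work, as an engineer would, in place of code of your own. Each camera call takes 0.05 s, during which the arm holds its last target. There are 200 camera calls.

### The job

Stack the boot heel on the pin jig: put the three leather lifts over its two pins, the largest first, then the middle one, then the smallest, each fully down and with its flat edge on the side of the jig's stop bar; then lay the black rubber top piece on top the same way round, centred and with its flat edge flush with the lifts. Let everything go, and do not knock over the glue bottle on the red board.

Things in the scene. Friction and masses are not known exactly. Their poses are not given: they have to be found in the camera images.
- pin_jig: fixed aluminium plate 92 (x) x 100 (y) x 16 mm with two steel pins and a low dark stop bar. Origin: centre of its underside on the bench; y points from the stop bar to where the heel's round back goes, z up. Pins at x = +-13, y = -14 mm, 7 mm thick, top at z = 54 mm, last 6 mm tapered to 3 mm. Bar at y = -47 to -39 mm, 46 mm wide, top at z = 26 mm. Flat edges belong at y = -36 mm
- seat_lift: the largest of three tan leather heel lifts: D-shaped plate, 78 mm from flat edge to rounded back, 68 mm wide, 14 mm thick, 75 g, flat on the bench. Origin mid-outline on the underside; y points from the flat edge (y = -39 mm) to the round back, x across, z up. Two 12 mm through holes at x = +-13, y = -17 mm. Flanks straight for the first 42 mm from the flat edge: grip across x there
- middle_lift: the middle one of three tan leather heel lifts: D-shaped plate, 68 mm from flat edge to rounded back, 61 mm wide, 14 mm thick, 57 g, flat on the bench. Origin mid-outline on the underside; y points from the flat edge (y = -34 mm) to the round back, x across, z up. Two 12 mm through holes at x = +-13, y = -12 mm. Flanks straight for the first 36 mm from the flat edge: grip across x there
- small_lift: the smallest of three tan leather heel lifts: D-shaped plate, 58 mm from flat edge to rounded back, 55 mm wide, 14 mm thick, 45 g, flat on the bench. Origin mid-outline on the underside; y points from the flat edge (y = -29 mm) to the round back, x across, z up. Two 12 mm through holes at x = +-13, y = -7 mm. Flanks straight for the first 29 mm from the flat edge: grip across x there
- top_piece: black rubber heel top piece, D-shaped, 54 mm across (x), 54 mm from flat edge (y = -27 mm) to round back (y = +27 mm), 17 mm thick, 70 g, flat on the bench; its small nail holes take no pins. Origin mid-outline on the underside, z up. Flanks nearly straight from y = -20 to 0 mm (50 mm wide below, 54 mm above): grip across x there. It rests on the third lift, 58 mm up; the pins end below that
- glue_bottle: white squeeze bottle, 39 mm thick, 118 mm tall, standing loose on the red board, whose top is 55 mm above the bench, behind the work; origin: centre of its foot, z up. It must stay standing
- eyelet_press: hand press bolted down behind the work at the left, 346 mm tall, never moves; origin: under the middle of its base. The red ball of its lever, 33 mm thick, juts out to the front at x = -112, y = -37, z = +330 mm from the origin (axes as the world's): keep wrist and gripper clear of it

How it is judged:
On the way, in this order (a step that is already met when the one before it is completed fails the run):
1. the largest lift lies flat on the jig plate over both pins, its flat edge to the stop bar, and is let go (x of pin_jig in the frame of seat_lift between -0.008 and 0.008 m and y of pin_jig in the frame of seat_lift between -0.011 and 0.005 m and z of seat_lift in the frame of pin_jig between 0.013 and 0.019 m and angle between the y axis of seat_lift and the y axis of pin_jig, either way round below 0.25 rad and angle between seat_lift's own z axis and vertical below 0.08 rad and contact force between seat_lift and the fingers below 0.1 N), for 0.2 s.
2. the middle lift lies on the largest one over both pins, the same way round, and is let go (x of pin_jig in the frame of middle_lift between -0.008 and 0.008 m and y of pin_jig in the frame of middle_lift between -0.006 and 0.01 m and z of middle_lift in the frame of pin_jig between 0.027 and 0.033 m and angle between the y axis of middle_lift and the y axis of pin_jig, either way round below 0.25 rad and angle between middle_lift's own z axis and vertical below 0.08 rad and contact force between middle_lift and the fingers below 0.1 N), for 0.2 s.
3. the smallest lift lies on the middle one over both pins, the same way round, and is let go (x of pin_jig in the frame of small_lift between -0.008 and 0.008 m and y of pin_jig in the frame of small_lift between -0.001 and 0.015 m and z of small_lift in the frame of pin_jig between 0.041 and 0.047 m and angle between the y axis of small_lift and the y axis of pin_jig, either way round below 0.25 rad and angle between small_lift's own z axis and vertical below 0.08 rad and contact force between small_lift and the fingers below 0.1 N), for 0.2 s.
4. the rubber top piece lies on the smallest lift, the same way round, and is let go (x of pin_jig in the frame of top_piece between -0.008 and 0.008 m and y of pin_jig in the frame of top_piece between 0.001 and 0.017 m and z of top_piece in the frame of pin_jig between 0.055 and 0.061 m and angle between the y axis of top_piece and the y axis of pin_jig, either way round below 0.25 rad and angle between top_piece's own z axis and vertical below 0.08 rad and contact force between top_piece and the fingers below 0.1 N), for 0.2 s.
At the end, for the whole second after the job is handed in: One released stack at rest on the jig, undersides 16 (largest), 30, 44 and 58 mm (rubber) above the bench within 3 mm, level within 0.08 rad; every flat edge to the stop bar, each piece within 8 mm along and across the jig and 0.25 rad of its place there (all of step 1 and all of step 2 and all of step 3 and all of step 4 and linear speed of each of seat_lift, middle_lift, small_lift, top_piece below 0.01 m/s and angular speed of each of seat_lift, middle_lift, small_lift, top_piece below 0.1 rad/s); the robot touches nothing.
It fails at once if the glue bottle is knocked over (angle between glue_bottle's own z axis and vertical above 0.6 rad).
It also fails if it takes over 106 s, if anything falls off the work surface, if the arm or the gripper's body presses on something with over 40 N, if the wrist force passes 120 N, or if a joint passes its speed limit or range.

## Working session

There is one attempt and no reset: what is moved stays moved. The work goes in short steps, Python scripts to look and compute and a tool call to move; the robot and the scene stay as the last step left them, time stands still between calls to the robot, and variables do not carry over. Pictures are saved under pics/ and viewed, at most 14 in all, crops included, and the job is handed in when it is done.

Besides the shell and the picture viewer there is one more tool, called in YAML: its name, and indented under it one key for each argument. carry_out: Moves the arm, as the interface text tells. Its arguments: {"type":"object","properties":{"series":{"type":"array","items":{"type":"number"}},"squeeze":{"type":"number"}},"required":["series"]}

```bash
mkdir -p pics; ls
python3 - <<'E'
from bench import arm
import cv2,numpy as np
for n in("top","side"):
    cv2.imwrite(f"pics/{n}0.png",arm.get_image(n)[:,:,::-1])
    p=arm.camera_params(n);print(n,np.round(p["K"],1).tolist(),np.round(p["world_from_camera"],3).tolist())
    for t in["pin_jig","seat_lift","middle_lift","small_lift","top_piece","glue_bottle","eyelet_press"]:
        print(t,[(round(d["score"],2),np.round(d["extent"]).tolist(),int(d["pixels"].sum())) for d in arm.silhouettes(n,t)],[(round(d["score"],2),np.round(d["at"],1).tolist()) for d in arm.tip_of(n,t)])
s=arm.state();print(s)
E
```

```text
pics
top [[521.1, 0.0, 328.9], [0.0, 521.1, 241.7], [0.0, 0.0, 1.0]] [[0.021, -0.996, 0.083, 0.481], [-0.999, -0.023, -0.026, -0.131], [0.028, -0.082, -0.996, 1.004], [0.0, 0.0, 0.0, 1.0]]
pin_jig [(0.9, [416.0, 239.0, 479.0, 295.0], 2566)] [(0.76, [452.6, 264.1])]
seat_lift [(0.69, [174.0, 277.0, 219.0, 318.0], 1320), (0.57, [370.0, 282.0, 409.0, 324.0], 1045)] [(0.81, [202.1, 299.6])]
middle_lift [(0.59, [370.0, 285.0, 408.0, 324.0], 1045)] [(0.89, [386.1, 299.2]), (0.47, [269.7, 296.3]), (0.24, [336.0, 269.1])]
small_lift [(0.79, [251.0, 276.0, 285.0, 308.0], 808), (0.4, [415.0, 237.0, 476.0, 294.0], 2612)] [(0.96, [272.0, 293.9])]
top_piece [(0.66, [320.0, 255.0, 348.0, 285.0], 696)] [(0.59, [333.4, 268.1])]
glue_bottle [(0.92, [285.0, 161.0, 309.0, 186.0], 452)] [(0.6, [294.5, 177.2])]
eyelet_press [] []
side [[530.1, 0.0, 311.4], [0.0, 530.1, 241.3], [0.0, 0.0, 1.0]] [[0.938, -0.185, 0.294, 0.244], [-0.347, -0.474, 0.809, -1.05], [-0.011, -0.861, -0.509, 0.612], [0.0, 0.0, 0.0, 1.0]]
pin_jig [(0.69, [303.0, 305.0, 365.0, 357.0], 2424), (0.44, [341.0, 171.0, 362.0, 223.0], 639)]
[... 431 characters left out ...]
t_press [] []
{'time': 1.5, 'qpos': array([ 1.10689034e+00,  1.58437049e-01,  1.59696107e+00,  1.03824844e-05,
        1.38621007e+00, -2.10095647e-01]), 'joint_velocities': array([ 0.0001212 ,  0.00130758, -0.00124544, -0.00023654, -0.00027108,
        0.00101106]), 'joint_efforts': array([ 2.56188396e-04, -3.95986247e+01, -3.31703925e+01, -1.37162165e-04,
        2.35155303e-04, -1.90182010e-05]), 'tcp_pos': array([0.14439216, 0.55657092, 0.23129783]), 'orientation': array([-3.97616188e-01, -3.11631400e+00,  1.77332576e-05]), 'force': array([0.77582561, 0.85876087, 0.13167199]), 'wrist_torque': array([ 0.00943514, -0.04160466,  0.01065696]), 'grasp_force': 0.0, 'width': 0.9997842355588201}
```

View pics/top0.png

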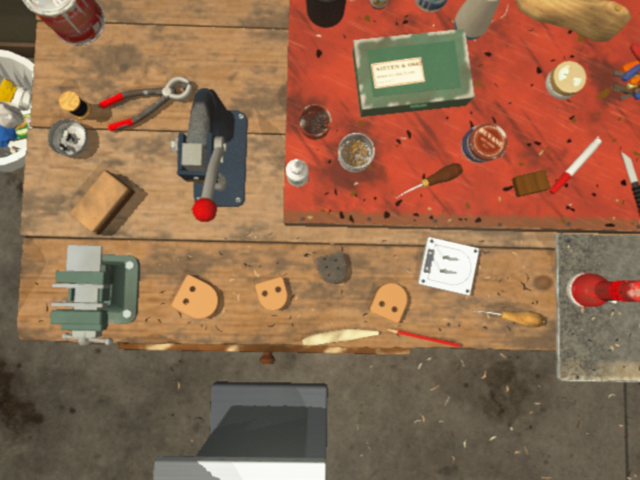

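View pics/side0.png

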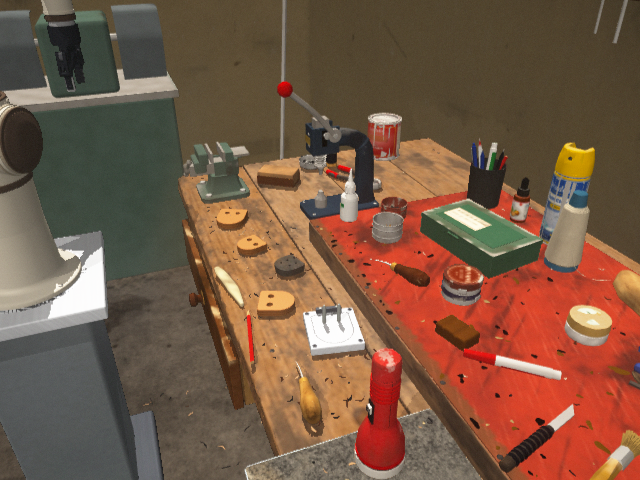

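Run:
```python
import cv2,numpy as np
a=cv2.imread("pics/top0.png")
c=lambda x,y,w,h:cv2.resize(a[y:y+h,x:x+w],(400,300),interpolation=cv2.INTER_CUBIC)
cv2.imwrite("pics/crop0.png",np.vstack([np.hstack([c(160,268,72,54),c(240,265,72,54)]),np.hstack([c(300,242,72,54),c(353,276,72,54)])]))
```

```text
(no output)
```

View pics/crop0.png

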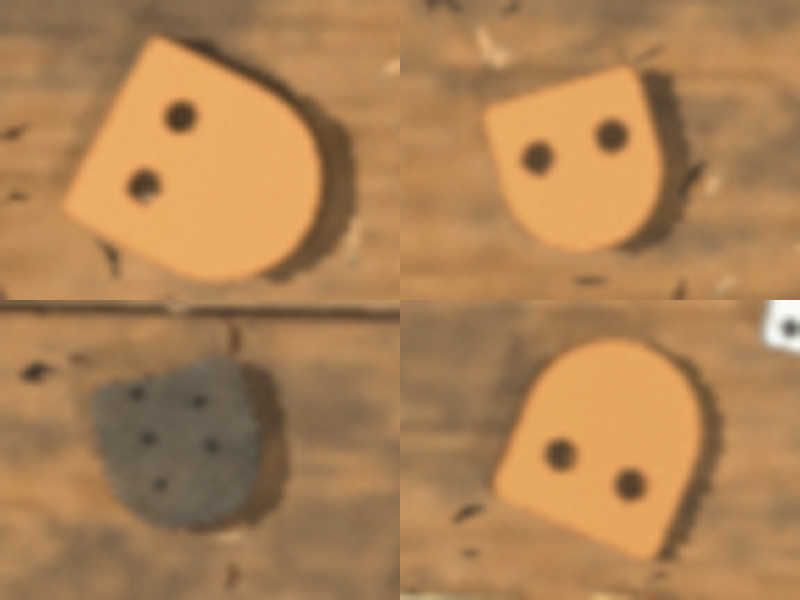

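The top view shows the seat lift at about (198,298), flat edge to the left. The small lift is at (272,294) and the top piece at (333,268), both with flat edges upward. The middle lift is at (389,302), flat edge to the lower left. The jig is at (449,266) with its bar on the left, and the press ball is at (204,210).

Next I fit the outlines to the masks.

```bash
cat > h.py <<'E'
from bench import arm
import cv2,numpy as np
from scipy.optimize import minimize
CP={n:arm.camera_params(n) for n in("top","side")}
def proj(n,P):
    T=np.linalg.inv(CP[n]["world_from_camera"]);C=(T[:3,:3]@np.atleast_2d(P).T).T+T[:3,3]
    q=(CP[n]["K"]@C.T).T;return q[:,:2]/q[:,2:]
def back(n,uv,z):
    W=np.array(CP[n]["world_from_camera"]);d=W[:3,:3]@np.linalg.solve(CP[n]["K"],[*uv,1]);return W[:3,3]+d*(z-W[2,3])/d[2]
def D(L,s,w0,w1):
    t=np.linspace(0,np.pi,40);y0=-L/2+s
    return np.vstack([[-w0,-L/2],[w0,-L/2],np.c_[w1*np.cos(t),y0+(L/2-y0)*np.sin(t)]])/1e3
S={"seat_lift":(D(78,42,34,34),.014),"middle_lift":(D(68,36,30.5,30.5),.014),"small_lift":(D(58,29,27.5,27.5),.014),
"top_piece":(D(54,27,25,27),.017),"pin_jig":(np.array([[-46,-50],[46,-50],[46,50],[-46,50]])/1e3,.016)}
def hull(n,name,p,z0=0):
    o,h=S[name];c,s=np.cos(p[2]),np.sin(p[2]);xy=o@np.array([[c,s],[-s,c]])+p[:2]
    return cv2.convexHull(proj(n,np.vstack([np.c_[xy,np.full(len(xy),z)] for z in(z0,z0+h)])).astype(np.float32))[:,0]
def render(n,name,p,z0,x0,y0,w,h,k=6):
    m=np.zeros((h*k,w*k),np.uint8);q=((hull(n,name,p,z0)+.5-[x0,y0])*k-.5)
    cv2.fillPoly(m,[np.round(q*16).astype(np.int32)],255,shift=4)
    return cv2.resize(m,(w,h),interpolation=cv2.INTER_AREA)/255.
def fit(name,masks,p0,z0=0):
    R={}
    for n,m in masks.items():
        ys,xs=np.nonzero(m);x0,y0=xs.min()-8,ys.min()-8;w,h=xs.max()+9-x0,ys.max()+9-y0
        R[n]=(x0,y0,w,h,m[y0:y0+h,x0:x0+w].astype(float))
    f=lambda p:sum(((render(n,name,p,z0,*r[:4])-r[4])**2).sum() for n,r in R.items())
    best=None
    for dy in(-.15,0,.15):
        q=np.array([p0[0],p0[1],p0[2]+dy])
        r=minimize(f,q,method="Nelder-Mead",options=dict(initial_simplex=[q,q+[.006,0,0],q+[0,.006,0],q+[0,0,.12]],xatol=1e-4,fatol=.05))
        if best is None or r.fun<best.fun:best=r
    return best.x,best.fun
E
cat > f0.py <<'E'
from h import *
top=cv2.imread("pics/top0.png");side=cv2.imread("pics/side0.png")
def comp(img,uv,name):
    hsv=cv2.cvtColor(img,cv2.COLOR_BGR2HSV)
    m=((img.min(2)>150) if name=="pin_jig" else (hsv[:,:,1]>110)&(hsv[:,:,2]>205)).astype(np.uint8)
    _,lab=cv2.connectedComponents(m);l=lab[uv[1],uv[0]];o=(lab==l).astype(np.uint8)
    c,_=cv2.findContours(o,cv2.RETR_EXTERNAL,cv2.CHAIN_APPROX_NONE);cv2.drawContours(o,c,-1,1,-1);return o if l else None
I=dict(seat_lift=((198,305),(.35,.11),-2.06),middle_lift=((389,295),(.36,-.24),-.41),small_lift=((270,300),(.36,-.02),2.87),top_piece=((333,268),(.42,-.14),2.87),pin_jig=((470,266),(.42,-.36),-1.6))
vis=top.copy()
for n,(uv,xy,yaw) in I.items():
    M={c:arm.silhouettes(c,n) for c in("top","side")};out=[]
    for c in M:
        e=[d for d in M[c] if c=="side" or d["pixels"][uv[1]-6:uv[1]+7,uv[0]-6:uv[0]+7].any()]
        M[c]=e[0]["pixels"] if e else None
    xy=back("top",uv,.01)[:2]
    p0=(*xy,yaw)
    cm=comp(top,uv,n) if n!="top_piece" else None
    sets={"topnet":{"top":M["top"]},"sidenet":{"side":M["side"]},"both":M,"topcol":{"top":cm}}
    for k,m in sets.items():
        if any(v is None for v in m.values()):continue
        p,e=fit(n,m,p0);print(n,k,np.round(p[:2],4),round(np.degrees(p[2]-0)%360,1),"res",round(e,1),"px",[int(v.sum()) for v in m.values()])
print("ball",back("top",(204,210),.33),"bottle",back("top",(297,172),.1))
E
python3 f0.py
```

```text
seat_lift topnet [0.4571 0.0907] 244.7 res 252.3 px [1320]
seat_lift sidenet [0.4563 0.0903] 258.2 res 73.6 px [563]
seat_lift both [0.4573 0.0907] 251.0 res 347.3 px [1320, 563]
seat_lift topcol [0.4557 0.0911] 245.4 res 229.1 px [1331]
middle_lift topnet [ 0.4522 -0.2706] 339.7 res 163.6 px [1045]
middle_lift sidenet [ 0.4491 -0.2705] 354.5 res 143.9 px [919]
middle_lift both [ 0.4517 -0.2708] 339.5 res 323.4 px [1045, 919]
middle_lift topcol [ 0.4531 -0.2699] 339.8 res 172.2 px [978]
small_lift topnet [ 0.4609 -0.051 ] 107.6 res 52.0 px [808]
small_lift sidenet [ 0.46   -0.0521] 106.5 res 15.7 px [452]
small_lift both [ 0.4607 -0.0512] 106.5 res 75.6 px [808, 452]
small_lift topcol [ 0.4611 -0.0505] 105.8 res 46.5 px [767]
top_piece topnet [ 0.5147 -0.1646] 199.4 res 53.5 px [696]
top_piece sidenet [ 0.5166 -0.168 ] 199.0 res 59.6 px [498]
top_piece both [ 0.5153 -0.1653] 202.8 res 133.4 px [696, 498]
pin_jig topnet [ 0.5222 -0.3857] 169.0 res 47.6 px [2566]
pin_jig sidenet [ 0.523  -0.3877] 256.1 res 363.5 px [2424]
pin_jig both [ 0.5223 -0.3878] 257.5 res 714.5 px [2566, 2424]
pin_jig topcol [ 0.5222 -0.3871] 168.4 res 29.8 px [2588]
ball [0.57415779 0.01398067 0.33      ] bottle [ 0.67741546 -0.09611689  0.1       ]
```

```bash
sed -i 's/-2.06)/2.65)/;s/-.41)/-1.99)/;s/,2.87),top/,1.86),top/;s/,2.87),pin/,1.8),pin/;s/-1.6))/2.95))/' f0.py; python3 f0.py
python3 - <<'E'
from h import *
# hole check: expected hole pixels will be compared by eye numbers
g=cv2.cvtColor(cv2.imread("pics/top0.png"),cv2.COLOR_BGR2GRAY)
for nm,b in dict(seat=(184,279,200,309),small=(258,284,284,299),mid=(375,300,398,318)).items():
    r=(g[b[1]:b[3],b[0]:b[2]]<110).astype(np.uint8);n,_,st,c=cv2.connectedComponentsWithStats(r)
    P=[back("top",c[i]+[b[0],b[1]],.014)[:2] for i in range(1,n) if 6<=st[i,4]<=40]
    print(nm,st[1:,4],np.round(P,4).tolist())
E
```

```text
seat_lift topnet [0.4504 0.0895] 152.5 res 96.5 px [1320]
seat_lift sidenet [0.4504 0.0851] 154.8 res 10.6 px [563]
seat_lift both [0.4503 0.0885] 153.9 res 129.4 px [1320, 563]
seat_lift topcol [0.4488 0.0898] 155.0 res 86.1 px [1331]
middle_lift topnet [ 0.4544 -0.2748] 247.8 res 45.0 px [1045]
middle_lift sidenet [ 0.453  -0.2759] 248.5 res 41.6 px [919]
middle_lift both [ 0.4542 -0.2753] 247.7 res 105.7 px [1045, 919]
middle_lift topcol [ 0.4533 -0.2751] 247.3 res 74.7 px [978]
small_lift topnet [ 0.461 -0.051] 107.3 res 52.0 px [808]
small_lift sidenet [ 0.46   -0.0523] 106.7 res 15.9 px [452]
small_lift both [ 0.4607 -0.0512] 106.5 res 74.9 px [808, 452]
small_lift topcol [ 0.4604 -0.0509] 107.7 res 40.7 px [767]
top_piece topnet [ 0.5124 -0.1634] 104.8 res 23.7 px [696]
top_piece sidenet [ 0.5116 -0.1653] 103.6 res 27.9 px [498]
top_piece both [ 0.5122 -0.164 ] 104.4 res 64.1 px [696, 498]
pin_jig topnet [ 0.5223 -0.3861] 168.8 res 46.3 px [2566]
pin_jig sidenet [ 0.522  -0.3859] 168.7 res 123.6 px [2424]
pin_jig both [ 0.5221 -0.386 ] 168.6 res 172.5 px [2566, 2424]
pin_jig topcol [ 0.5225 -0.3872] 168.4 res 29.8 px [2588]
ball [0.57415779 0.01398067 0.33      ] bottle [ 0.67741546 -0.09611689  0.1       ]
seat [ 1 20 16] [[0.4685, 0.0982], [0.4458, 0.1095]]
small [21 18] [[0.4712, -0.0624], [0.463, -0.0372]]
mid [17 21] [[0.4482, -0.2591], [0.4381, -0.2829]]
```

carry_out:
  series: [0.031, -0.046, 0, 0, 0, -10.2, 1, 0.031, -0.046, 0, 0, 0, -10.2, 1, 0.031, -0.046, 0, 0, 0, -10.2, 1, 0.031, -0.046, 0, 0, 0, -10.2, 1, 0.031, -0.046, 0, 0, 0, -10.2, 1, 0.031, -0.046, 0, 0, 0, -10.2, 1, 0.031, -0.046, 0, 0, 0, -10.2, 1, 0.031, -0.046, 0, 0, 0, -10.2, 1, 0.031, -0.046, 0, 0, 0, -10.2, 1, 0.031, -0.046, 0, 0, 0, -10.2, 1, 0, 0, -0.05, 0, 0, 0, 1, 0, 0, -0.05, 0, 0, 0, 1, 0, 0, -0.05, 0, 0, 0, 1, 0, 0, 0, 0, 0, 0, 1, 0, 0, 0, 0, 0, 0, 1]
  squeeze: 50

```text
time: 4.38
tcp_pos: [0.4558, 0.0965, 0.0833]
orientation: [2.671, 1.652, 0.004]
force: [0.5, 0.9, 1.0]
width: 0.999
grasp_force: 0.0
```

carry_out:
  series: [-0.002, 0, -0.03, 0, 0, 0, 1, 0, 0, -0.03, 0, 0, 0, 1, 0, 0, -0.015, 0, 0, 0, 1, 0, 0, -0.012, 0, 0, 0, 1, 0, 0, 0, 0, 0, 0, 1, 0, 0, 0, 0, 0, 0, 0, 0, 0, 0, 0, 0, 0, -1, 0, 0, 0, 0, 0, 0, -1, 0, 0, 0, 0, 0, 0, -1, 0, 0, 0, 0, 0, 0, -1, 0, 0, 0, 0, 0, 0, -1, 0, 0, 0, 0, 0, 0, -1]

```text
time: 5.88
tcp_pos: [0.4536, 0.0965, -0.0044]
orientation: [2.671, 1.652, 0.003]
force: [-1.5, -0.2, 6.0]
width: 0.783
grasp_force: 56.3
```

carry_out:
  series: [-0.01, 0, 0.05, 0, 0, 0, -1, -0.01, 0, 0.05, 0, 0, 0, -1, 0, -0.05, 0, 0, 0, 1.9, -1, 0, -0.05, 0, 0, 0, 1.9, -1, 0, -0.05, 0, 0, 0, 1.9, -1, 0, -0.05, 0, 0, 0, 1.9, -1, 0.0125, -0.05, 0, 0, 0, 1.9, -1, 0.0125, -0.05, 0, 0, 0, 1.9, -1, 0.0125, -0.05, 0, 0, 0, 1.9, -1, 0.0125, -0.05, 0, 0, 0, 1.9, -1, 0.02, -0.0384, 0, 0, 0, 0, -1, 0.02, -0.0384, 0, 0, 0, 0, -1, 0, 0, 0, 0, 0, 0, -1, 0, 0, 0, 0, 0, 0, -1, 0, 0, 0, 0, 0, 0, -1]

```text
time: 7.75
tcp_pos: [0.522, -0.379, 0.0943]
orientation: [-2.429, -1.991, -0.0]
force: [0.5, 0.0, -1.2]
width: 0.779
grasp_force: 57.0
```

Run:
```python
from h import *
for c in("top","side"): cv2.imwrite(f"pics/{c}1.png",arm.get_image(c)[:,:,::-1])
a=cv2.imread("pics/top1.png");b=cv2.imread("pics/side1.png")
cv2.imwrite("pics/c1.png",np.hstack([cv2.resize(a[205:325,380:500],(400,400),interpolation=2),cv2.resize(b[250:370,270:390],(400,400),interpolation=2)]))
print(arm.state()["tcp_pos"],arm.state()["orientation"],arm.state()["width"])
```

```text
[ 0.5222155  -0.3792803   0.09446011] [-2.42907342e+00 -1.99182602e+00  1.46185991e-05] 0.7811947190839941
```

View pics/c1.png

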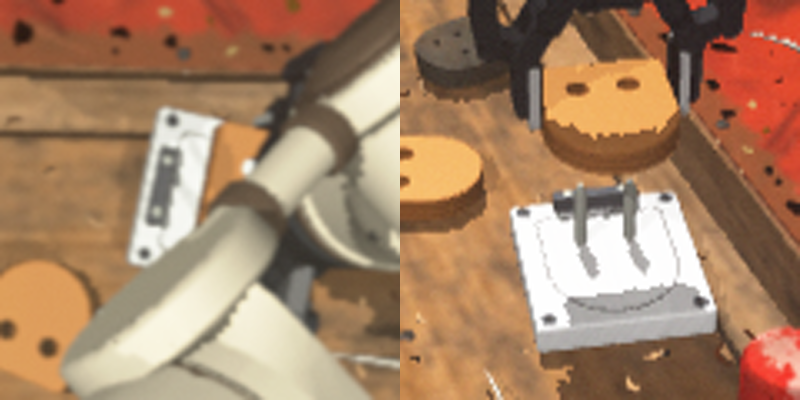

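The lift hangs level in the fingers above the jig, its holes at crop (578,88) and (628,83) and the pin tips below them at (579,190) and (629,185). I'll compare holes and pins in world coordinates.

Run:
```python
from h import *
b=cv2.cvtColor(cv2.imread("pics/side1.png"),cv2.COLOR_BGR2GRAY)
f=lambda u,v:((u-400)/3.333+270-.35,v/3.333+250-.35)
for n,P,z in(("holes",[(578,88),(628,83)],.1129),("tips",[(579,190),(629,185)],.054)):
    print(n,[np.round(back("side",f(*p),z)[:2],4).tolist() for p in P])
y=np.radians(168.7);c,s=np.cos(y),np.sin(y);R=np.array([[c,-s],[s,c]]);J=np.array([.5222,-.3862])
print("pins",[np.round(J+R@[sx*.013,-.014],4) for sx in(-1,1)])
t=arm.state()["tcp_pos"][:2]
print("hole pred",[np.round(t+R@[sx*.013,-.008],4) for sx in(-1,1)])
```

```text
holes [[0.5114, -0.3697], [0.5364, -0.3746]]
tips [[0.5095, -0.3759], [0.5351, -0.3813]]
pins [array([ 0.5377, -0.375 ]), array([ 0.5122, -0.3699])]
hole pred [array([ 0.5365, -0.374 ]), array([ 0.511 , -0.3689])]
```

Run:
```python
from h import *
y=np.radians(168.7);c,s=np.cos(y),np.sin(y);R=np.array([[c,-s],[s,c]]);J=np.array([.5222,-.3862])
out=[]
for n,f,x0,y0 in(("top","pics/top0.png",410,230),("side","pics/side0.png",298,294)):
    a=cv2.resize(cv2.imread(f)[y0:y0+70,x0:x0+70],(400,400),interpolation=2);k=400/70
    for sx in(-1,1):
        for z,col in((.016,(0,0,255)),(.054,(255,0,0))):
            q=(proj(n,[*(J+R@[sx*.013,-.014]),z])[0]+.5-[x0,y0])*k
            cv2.circle(a,tuple(np.round(q).astype(int)),3,col,1)
    h=((hull(n,"pin_jig",(*J,y))+.5-[x0,y0])*k).astype(np.int32);cv2.polylines(a,[h],True,(0,200,0),1);out.append(a)
cv2.imwrite("pics/j.png",np.hstack(out))
```

```text
(no output)
```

View pics/j.png

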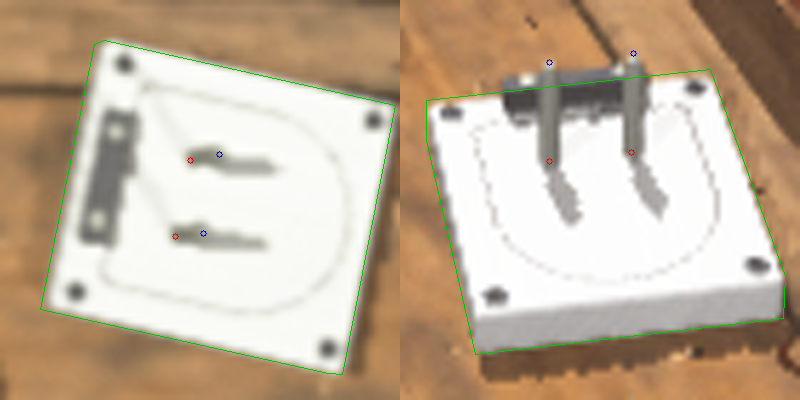

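The predicted plate outline and pins match both pictures: bases at red, tips at blue. The remaining offset is about 1 mm.

carry_out:
  series: [0.0011, -0.0007, -0.03, 0, 0, 0, -1, 0, 0, -0.01, 0, 0, 0, -1, 0, 0, -0.006, 0, 0, 0, -1, 0, 0, -0.006, 0, 0, 0, -1, 0, 0, -0.006, 0, 0, 0, -1, 0, 0, -0.006, 0, 0, 0, -1, 0, 0, 0, 0, 0, 0, -1]

```text
time: 8.72
tcp_pos: [0.5232, -0.3806, 0.0297]
orientation: [-2.429, -1.99, 0.0]
force: [0.5, 0.3, -1.1]
width: 0.782
grasp_force: 56.9
```

carry_out:
  series: [0, 0, -0.006, 0, 0, 0, -1, 0, 0, -0.006, 0, 0, 0, -1, 0, 0, -0.0055, 0, 0, 0, -1, 0, 0, 0, 0, 0, 0, -1, 0, 0, 0, 0, 0, 0, -1, 0, 0, 0, 0, 0, 0, 1, 0, 0, 0, 0, 0, 0, 1, 0, 0, 0, 0, 0, 0, 1, 0, 0, 0, 0, 0, 0, 1, 0, 0, 0.03, 0, 0, 0, 1, 0, 0, 0.04, 0, 0, 0, 1, 0, 0, 0.03, 0, 0, 0, 1, 0, 0, 0, 0, 0, 0, 1]

```text
time: 10.35
tcp_pos: [0.5251, -0.3826, 0.1163]
orientation: [2.425, 1.987, 0.001]
force: [0.7, -0.0, 0.2]
width: 0.999
grasp_force: 0.0
```

carry_out:
  series: [-0.0098, 0.0137, 0, 0, 0, 9.85, 1, -0.0098, 0.0137, 0, 0, 0, 9.85, 1, -0.0098, 0.0137, 0, 0, 0, 9.85, 1, -0.0098, 0.0137, 0, 0, 0, 9.85, 1, -0.0098, 0.0137, 0, 0, 0, 9.85, 1, -0.0098, 0.0137, 0, 0, 0, 9.85, 1, -0.0098, 0.0137, 0, 0, 0, 9.85, 1, -0.0098, 0.0137, 0, 0, 0, 9.85, 1, 0, 0, 0, 0, 0, 0, 1, 0, 0, 0, 0, 0, 0, 1, 0, 0, 0, 0, 0, 0, 1]

```text
time: 11.72
tcp_pos: [0.4453, -0.2718, 0.1126]
orientation: [0.617, 3.08, -0.0]
force: [0.4, -0.1, 0.2]
width: 0.999
grasp_force: 0.0
```

Run:
```python
from h import *
y=np.radians(168.7);c,s=np.cos(y),np.sin(y);R=np.array([[c,-s],[s,c]]);J=np.array([.5222,-.3862])
out=[]
for n,x0,y0 in(("top",400,225),("side",298,284)):
    im=np.ascontiguousarray(arm.get_image(n)[:,:,::-1]);cv2.imwrite(f"pics/{n}2.png",im)
    a=cv2.resize(im[y0:y0+80,x0:x0+80],(400,400),interpolation=2)
    p=(*(J+R@[0,.003]),y)
    h=((hull(n,"seat_lift",p,.016)+.5-[x0,y0])*5).astype(np.int32);cv2.polylines(a,[h],True,(0,200,0),1);out.append(a)
cv2.imwrite("pics/s2.png",np.hstack(out))
for c,n in(("top","seat_lift"),("side","seat_lift"),("side","middle_lift")):
  print(c,n,[(round(d["score"],2),d["extent"]) for d in arm.silhouettes(c,n)])
st=arm.state();print(st["tcp_pos"],st["orientation"],st["time"])
```

```text
top seat_lift [(0.95, [433.9, 243.9, 475.5, 284.1])]
side seat_lift [(0.96, [308.8, 308.0, 351.2, 343.0])]
side middle_lift [(0.74, [258.5, 288.3, 296.1, 318.2])]
[ 0.44517132 -0.27153294  0.11277492] [ 6.14889316e-01  3.08079646e+00 -4.48142196e-05] 11.975
```

View pics/s2.png

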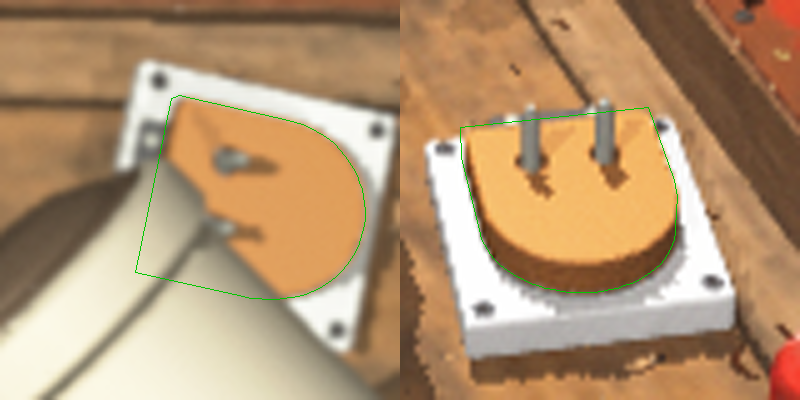

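The seat lift lies flat on the plate over both pins, matching its predicted outline in both views. Next is the middle lift.

carry_out:
  series: [0.0005, -0.0005, -0.035, 0, 0, 0, 1, 0, 0, -0.035, 0, 0, 0, 1, 0, 0, -0.02, 0, 0, 0, 1, 0, 0, -0.015, 0, 0, 0, 1, 0, 0, -0.0107, 0, 0, 0, 1, 0, 0, 0, 0, 0, 0, 1, 0, 0, 0, 0, 0, 0, 0, 0, 0, 0, 0, 0, 0, -1, 0, 0, 0, 0, 0, 0, -1, 0, 0, 0, 0, 0, 0, -1, 0, 0, 0, 0, 0, 0, -1, 0, 0, 0, 0, 0, 0, -1, 0, 0, 0, 0, 0, 0, -1]

```text
time: 13.6
tcp_pos: [0.4465, -0.2727, -0.0016]
orientation: [0.614, 3.079, -0.002]
force: [-0.4, 0.9, 6.6]
width: 0.699
grasp_force: 54.7
```

carry_out:
  series: [0, 0, 0.04, 0, 0, 0, -1, 0, 0, 0.04, 0, 0, 0, -1, 0, 0, 0.03, 0, 0, 0, -1, 0.0097, -0.013, 0, 0, 0, -9.84, -1, 0.0097, -0.013, 0, 0, 0, -9.84, -1, 0.0097, -0.013, 0, 0, 0, -9.84, -1, 0.0097, -0.013, 0, 0, 0, -9.84, -1, 0.0097, -0.013, 0, 0, 0, -9.84, -1, 0.0097, -0.013, 0, 0, 0, -9.84, -1, 0.0097, -0.013, 0, 0, 0, -9.84, -1, 0.0097, -0.013, 0, 0, 0, -9.84, -1, 0, 0, 0, 0, 0, 0, -1, 0, 0, 0, 0, 0, 0, -1, 0, 0, 0, 0, 0, 0, -1]

```text
time: 15.35
tcp_pos: [0.5228, -0.3752, 0.1069]
orientation: [-2.426, -1.994, 0.0]
force: [0.0, -0.2, -0.9]
width: 0.698
grasp_force: 54.4
```

```bash
cat > chk.py <<'E'
import sys
from h import *
# overlay the predicted held outline + holes in the side view. args: name, grip y, hole y, underside offset from TCP
name,gy,hy,dz,tag=sys.argv[1],*map(float,sys.argv[2:5]),sys.argv[5]
y=np.radians(168.7);c,s=np.cos(y),np.sin(y);R=np.array([[c,-s],[s,c]]);J=np.array([.5222,-.3862])
st=arm.state();t=st["tcp_pos"];z0=t[2]+dz;psi=2*np.degrees(np.arctan2(st["orientation"][1],st["orientation"][0]))-90
o=t[:2]+R@[0,-gy];x0,y0=270,250
im=np.ascontiguousarray(arm.get_image("side")[:,:,::-1]);a=cv2.resize(im[y0:y0+100,x0:x0+100],(600,600),interpolation=2)
h=((hull("side",name,(*o,y),z0)+.5-[x0,y0])*6).astype(np.int32);cv2.polylines(a,[h],True,(0,200,0),1)
for sx in(-1,1):
    q=(proj("side",[*(o+R@[sx*.013,hy]),z0+S[name][1]])[0]+.5-[x0,y0])*6;cv2.circle(a,tuple(np.round(q).astype(int)),3,(255,0,0),1)
cv2.imwrite(f"pics/{tag}.png",a)
print("tcp",np.round(t,4),"psi",round(psi%180,1),"offset in jig frame (holes-pins), m",np.round(R.T@(o-J)+[0,hy+.014],4),"underside",round(z0,4))
for d in arm.silhouettes("side",name)[:2]:
    p,e=fit(name,{"side":d["pixels"]},(*o,y),z0);print("net fit, jig frame rel. to prediction",round(d["score"],2),np.round(R.T@(p[:2]-o),4),round(np.degrees(p[2]-y),1),round(e))
E
python3 chk.py middle_lift -.008 -.012 .0016 m1
```

```text
tcp [ 0.5228 -0.3752  0.1069] psi 168.8 offset in jig frame (holes-pins), m [ 0.0016 -0.0009] underside 0.1085
net fit, jig frame rel. to prediction 0.64 [-0.0015  0.0007] -8.8 69
```

View pics/m1.png

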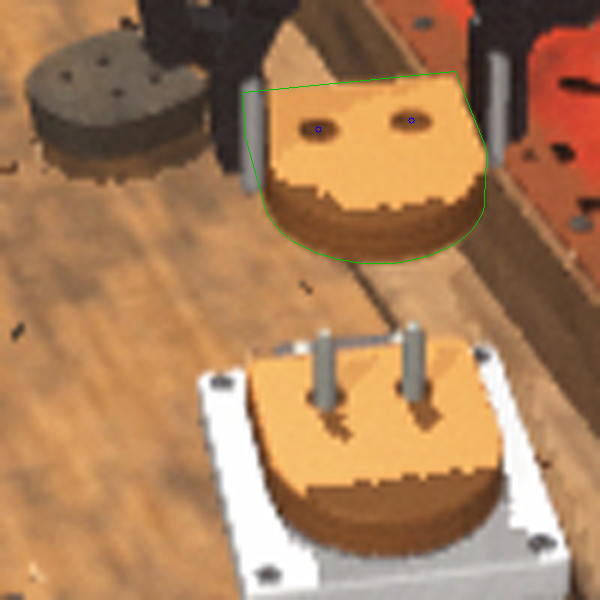

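The held lift matches its prediction, with holes at (318,129) and (410,121) under the markers. I correct by 1.4 mm in x and −1.2 mm in y, then lower it.

carry_out:
  series: [0.0014, -0.0012, -0.03, 0, 0, 0, -1, 0, 0, -0.015, 0, 0, 0, -1, 0, 0, -0.006, 0, 0, 0, -1, 0, 0, -0.006, 0, 0, 0, -1, 0, 0, -0.006, 0, 0, 0, -1, 0, 0, -0.006, 0, 0, 0, -1, 0, 0, -0.006, 0, 0, 0, -1, 0, 0, -0.003, 0, 0, 0, -1, 0, 0, 0, 0, 0, 0, -1, 0, 0, 0, 0, 0, 0, -1]

```text
time: 16.7
tcp_pos: [0.5247, -0.3771, 0.0293]
orientation: [2.428, 1.993, 0.0]
force: [0.5, -1.4, -0.5]
width: 0.701
grasp_force: 54.4
```

carry_out:
  series: [0, 0, 0, 0, 0, 0, 1, 0, 0, 0, 0, 0, 0, 1, 0, 0, 0, 0, 0, 0, 1, 0, 0, 0, 0, 0, 0, 1, 0, 0, 0.03, 0, 0, 0, 1, 0, 0, 0.035, 0, 0, 0, 1, 0, 0, 0.025, 0, 0, 0, 1, -0.015, 0.0411, 0, 0, 0, -7.67, 1, -0.015, 0.0411, 0, 0, 0, -7.67, 1, -0.015, 0.0411, 0, 0, 0, -7.67, 1, -0.0087, 0.0411, 0, 0, 0, -7.67, 1, 0, 0.0411, 0, 0, 0, -7.67, 1, 0, 0.0411, 0, 0, 0, -7.67, 1, 0, 0.0411, 0, 0, 0, -7.67, 1, 0, 0.0411, 0, 0, 0, -7.67, 1, 0, 0, 0, 0, 0, 0, 1, 0, 0, 0, 0, 0, 0, 1, 0, 0, 0, 0, 0, 0, 1]

```text
time: 18.95
tcp_pos: [0.4711, -0.0493, 0.1193]
orientation: [3.105, 0.474, 0.0]
force: [-0.8, -0.2, -0.0]
width: 1.001
grasp_force: 0.0
```

```bash
cat > see.py <<'E'
import sys
from h import *
name,yo,z0=sys.argv[1],float(sys.argv[2]),float(sys.argv[3])
y=np.radians(168.7);c,s=np.cos(y),np.sin(y);R=np.array([[c,-s],[s,c]]);J=np.array([.5222,-.3862]);o=J+R@[0,yo]
out=[]
for n,x0,y0 in(("top",400,225),("side",298,270)):
    im=np.ascontiguousarray(arm.get_image(n)[:,:,::-1])
    a=cv2.resize(im[y0:y0+80,x0:x0+80],(400,400),interpolation=2)
    h=((hull(n,name,(*o,y),z0)+.5-[x0,y0])*5).astype(np.int32);cv2.polylines(a,[h],True,(0,200,0),1);out.append(a)
cv2.imwrite(f"pics/{sys.argv[4]}.png",np.hstack(out))
st=arm.state();print(st["tcp_pos"],st["orientation"],st["time"])
E
python3 see.py middle_lift -.002 .030 s3
```

```text
[ 0.47098504 -0.04916574  0.11915515] [3.10561558e+00 4.72992613e-01 9.56007365e-05] 19.05
```

View pics/s3.png

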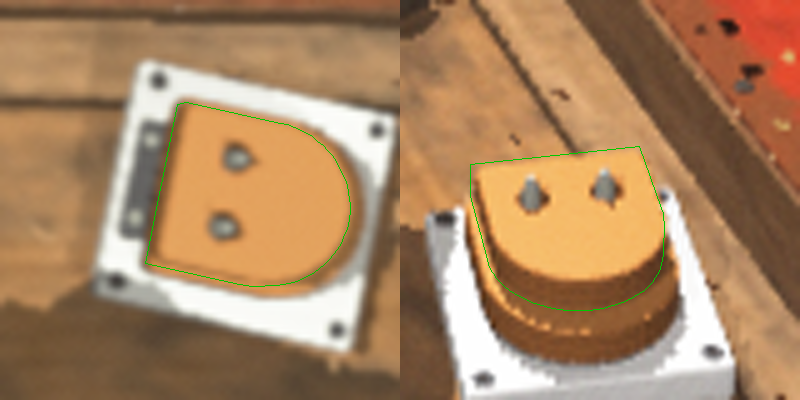

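The middle lift is seated on the seat lift over both pins. Now the small lift.

carry_out:
  series: [0, 0.001, -0.035, 0, 0, 0, 1, 0, 0, -0.035, 0, 0, 0, 1, 0, 0, -0.025, 0, 0, 0, 1, 0, 0, -0.015, 0, 0, 0, 1, 0, 0, -0.0105, 0, 0, 0, 1, 0, 0, 0, 0, 0, 0, 1, 0, 0, 0, 0, 0, 0, 0, 0, 0, 0, 0, 0, 0, -1, 0, 0, 0, 0, 0, 0, -1, 0, 0, 0, 0, 0, 0, -1, 0, 0, 0, 0, 0, 0, -1, 0, 0, 0, 0, 0, 0, -1, 0, 0, 0, 0, 0, 0, -1]

```text
time: 20.68
tcp_pos: [0.472, -0.0476, -0.0002]
orientation: [3.104, 0.475, 0.003]
force: [-1.0, 0.9, 6.5]
width: 0.627
grasp_force: 53.1
```

carry_out:
  series: [0, 0, 0.04, 0, 0, 0, -1, 0, 0, 0.04, 0, 0, 0, -1, 0, 0, 0.04, 0, 0, 0, -1, 0, -0.04, 0, 0, 0, 7.68, -1, 0, -0.04, 0, 0, 0, 7.68, -1, 0, -0.04, 0, 0, 0, 7.68, -1, 0, -0.04, 0, 0, 0, 7.68, -1, 0.0135, -0.04, 0, 0, 0, 7.68, -1, 0.0135, -0.04, 0, 0, 0, 7.68, -1, 0.0135, -0.04, 0, 0, 0, 7.68, -1, 0.0135, -0.04, 0, 0, 0, 7.68, -1, 0, 0, 0, 0, 0, 0, -1, 0, 0, 0, 0, 0, 0, -1, 0, 0, 0, 0, 0, 0, -1]

```text
time: 22.42
tcp_pos: [0.5247, -0.3659, 0.1184]
orientation: [-2.426, -1.994, -0.0]
force: [0.4, 0.2, -1.4]
width: 0.625
grasp_force: 53.2
```

```bash
python3 chk.py small_lift -.012 -.007 .0002 sm1
```

```text
tcp [ 0.5247 -0.3659  0.1184] psi 168.8 offset in jig frame (holes-pins), m [ 0.0016 -0.0014] underside 0.1186
net fit, jig frame rel. to prediction 0.86 [-0.0005  0.0017] -3.8 51
```

View pics/sm1.png

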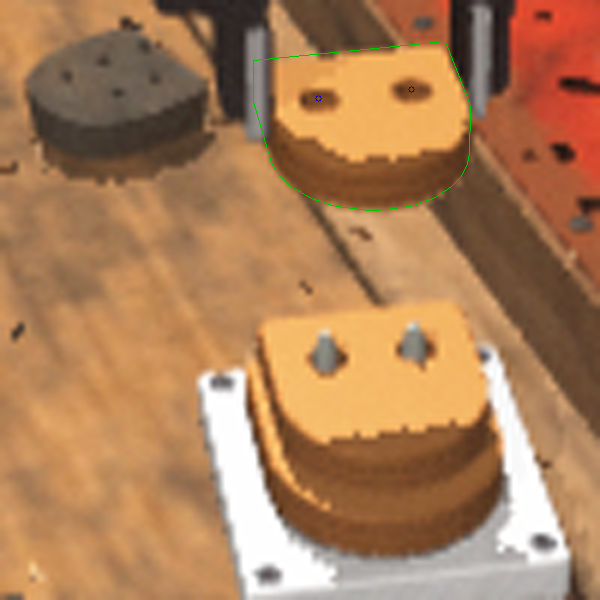

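The held small lift matches its markers (holes at (318,98) and (411,89)). I shift it slightly and lower it.

carry_out:
  series: [0.0013, -0.0015, -0.03, 0, 0, 0, -1, 0, 0, -0.02, 0, 0, 0, -1, 0, 0, -0.006, 0, 0, 0, -1, 0, 0, -0.006, 0, 0, 0, -1, 0, 0, -0.006, 0, 0, 0, -1, 0, 0, -0.0055, 0, 0, 0, -1, 0, 0, 0, 0, 0, 0, -1, 0, 0, 0, 0, 0, 0, -1]

```text
time: 23.52
tcp_pos: [0.5264, -0.3689, 0.0454]
orientation: [2.427, 1.994, 0.0]
force: [0.3, 0.3, -0.6]
width: 0.631
grasp_force: 53.2
```

carry_out:
  series: [0, 0, -0.0012, 0, 0, 0, -1, 0, 0, 0, 0, 0, 0, -1, 0, 0, 0, 0, 0, 0, 1, 0, 0, 0, 0, 0, 0, 1, 0, 0, 0, 0, 0, 0, 1, 0, 0, 0, 0, 0, 0, 1, 0, 0, 0.03, 0, 0, 0, 1, 0, 0, 0.035, 0, 0, 0, 1, 0, 0, 0.025, 0, 0, 0, 1, -0.0006, 0.0259, 0, 0, 0, -8.04, 1, -0.0006, 0.0259, 0, 0, 0, -8.04, 1, -0.0006, 0.0259, 0, 0, 0, -8.04, 1, -0.0006, 0.0259, 0, 0, 0, -8.04, 1, -0.0006, 0.0259, 0, 0, 0, -8.04, 1, -0.0006, 0.0259, 0, 0, 0, -8.04, 1, -0.0006, 0.0259, 0, 0, 0, -8.04, 1, -0.0006, 0.0259, 0, 0, 0, -8.04, 1, 0, 0, 0, 0, 0, 0, 1, 0, 0, 0, 0, 0, 0, 1, 0, 0, 0, 0, 0, 0, 1]

```text
time: 26.02
tcp_pos: [0.5215, -0.1625, 0.134]
orientation: [3.116, 0.397, 0.0]
force: [-0.8, 0.8, -0.0]
width: 0.998
grasp_force: 0.0
```

```bash
python3 see.py small_lift -.007 .044 s4
```

```text
[ 0.52141371 -0.16231819  0.13392633] [3.11640194e+00 3.95774496e-01 1.21501338e-04] 26.125
```

View pics/s4.png

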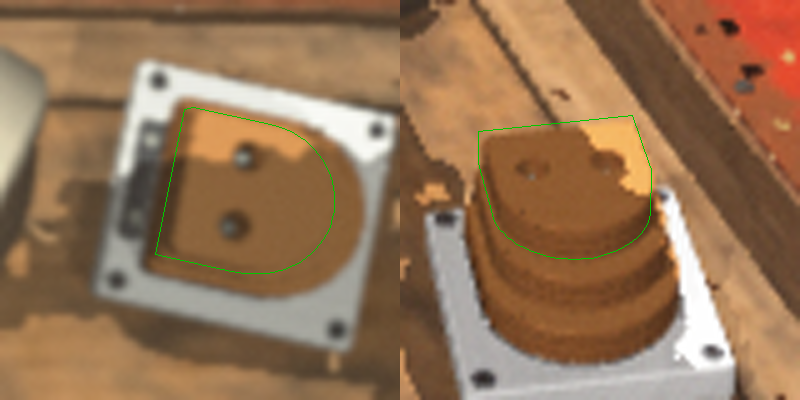

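The small lift is down over both pins, in the arm's shadow. Last is the rubber top piece.

carry_out:
  series: [0.0003, 0.0007, -0.04, 0, 0, 0, 1, 0, 0, -0.04, 0, 0, 0, 1, 0, 0, -0.03, 0, 0, 0, 1, 0, 0, -0.015, 0, 0, 0, 1, 0, 0, -0.01, 0, 0, 0, 1, 0, 0, 0, 0, 0, 0, 1, 0, 0, 0, 0, 0, 0, 0, 0, 0, 0, 0, 0, 0, -1, 0, 0, 0, 0, 0, 0, -1, 0, 0, 0, 0, 0, 0, -1, 0, 0, 0, 0, 0, 0, -1, 0, 0, 0, 0, 0, 0, -1, 0, 0, 0, 0, 0, 0, -1]

```text
time: 27.75
tcp_pos: [0.5226, -0.1613, 0.0005]
orientation: [3.115, 0.396, 0.002]
force: [-1.3, 1.4, 6.1]
width: 0.604
grasp_force: 51.9
```

carry_out:
  series: [0, 0, 0.04, 0, 0, 0, -1, 0, 0, 0.05, 0, 0, 0, -1, 0, 0, 0.04, 0, 0, 0, -1, 0.0006, -0.0258, 0, 0, 0, 8.04, -1, 0.0006, -0.0258, 0, 0, 0, 8.04, -1, 0.0006, -0.0258, 0, 0, 0, 8.04, -1, 0.0006, -0.0258, 0, 0, 0, 8.04, -1, 0.0006, -0.0258, 0, 0, 0, 8.04, -1, 0.0006, -0.0258, 0, 0, 0, 8.04, -1, 0.0006, -0.0258, 0, 0, 0, 8.04, -1, 0.0006, -0.0258, 0, 0, 0, 8.04, -1, 0, 0, 0, 0, 0, 0, -1, 0, 0, 0, 0, 0, 0, -1, 0, 0, 0, 0, 0, 0, -1]

```text
time: 29.5
tcp_pos: [0.5266, -0.3662, 0.1289]
orientation: [-2.427, -1.994, -0.0]
force: [1.0, -0.1, -0.7]
width: 0.605
grasp_force: 52.9
```

```bash
sed -i 's/x0,y0=270,250/x0,y0=270,240/' chk.py; python3 chk.py top_piece -.011 -.005 -.0005 t1
```

```text
tcp [ 0.5266 -0.3662  0.1289] psi 168.8 offset in jig frame (holes-pins), m [-0.0004 -0.0005] underside 0.1284
net fit, jig frame rel. to prediction 0.81 [-0.0005  0.0007] -5.1 54
```

View pics/t1.png

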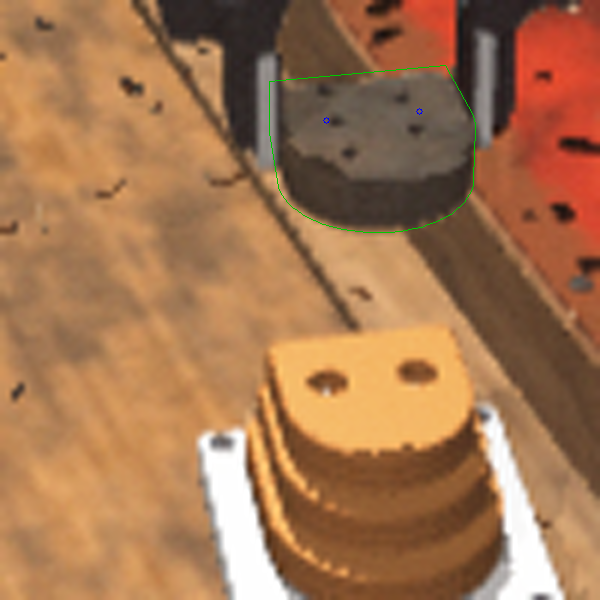

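The rubber piece is held level, within a millimetre of its prediction. I lower it onto the small lift.

carry_out:
  series: [0, 0, -0.03, 0, 0, 0, -1, 0, 0, -0.02, 0, 0, 0, -1, 0, 0, -0.01, 0, 0, 0, -1, 0, 0, -0.005, 0, 0, 0, -1, 0, 0, -0.0035, 0, 0, 0, -1, 0, 0, 0, 0, 0, 0, -1, 0, 0, 0, 0, 0, 0, -1]

```text
time: 30.48
tcp_pos: [0.5268, -0.3676, 0.061]
orientation: [2.426, 1.994, 0.0]
force: [0.0, 0.8, -0.7]
width: 0.606
grasp_force: 52.8
```

Its underside is at about 60 mm, so I go 2 mm lower, release slowly and retreat.

carry_out:
  series: [0, 0, -0.0015, 0, 0, 0, -1, 0, 0, 0, 0, 0, 0, -1, 0, 0, 0, 0, 0, 0, -1]

```text
time: 30.85
tcp_pos: [0.5265, -0.3672, 0.0589]
orientation: [-2.427, -1.994, 0.0]
force: [0.0, -0.1, -0.1]
width: 0.608
grasp_force: 52.8
```

carry_out:
  series: [0, 0, 0, 0, 0, 0, 0.5, 0, 0, 0, 0, 0, 0, 1, 0, 0, 0, 0, 0, 0, 1, 0, 0, 0, 0, 0, 0, 1, 0, 0, 0.03, 0, 0, 0, 1, 0, 0, 0.035, 0, 0, 0, 1, 0, 0, 0.035, 0, 0, 0, 1, -0.02, 0.04, 0, 0, 0, 0, 1, -0.02, 0.04, 0, 0, 0, 0, 1, -0.02, 0.04, 0, 0, 0, 0, 1, -0.02, 0.04, 0, 0, 0, 0, 1, 0, 0, 0, 0, 0, 0, 1, 0, 0, 0, 0, 0, 0, 1, 0, 0, 0, 0, 0, 0, 1]

```text
time: 32.6
tcp_pos: [0.4471, -0.2084, 0.1593]
orientation: [2.427, 1.993, 0.0]
force: [1.0, 0.7, -0.8]
width: 1.001
grasp_force: 0.0
```

```bash
python3 see.py top_piece -.009 .058 s5
```

```text
[ 0.44687904 -0.20813626  0.15903822] [2.42775024e+00 1.99328901e+00 6.08822040e-06] 32.7
```

View pics/s5.png

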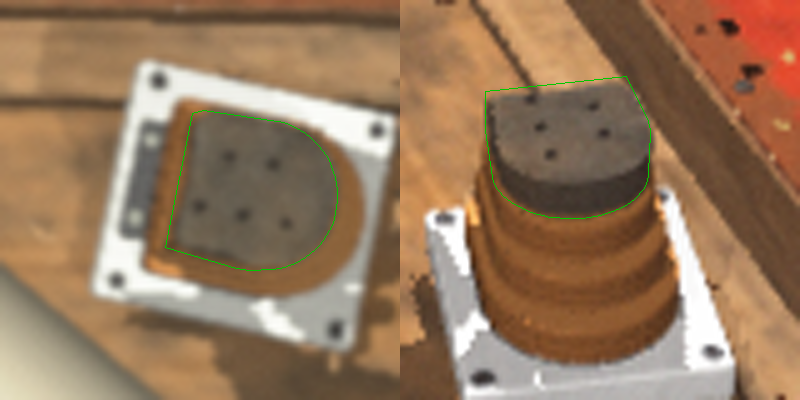

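The rubber piece sits level on the stack, matching its predicted outline in both views. The arm is clear, so I hand the job in.

```bash
python3 -c "
from bench import arm
print(arm.close_job())"
```

```text
the job is handed in; nothing more can be done
None
```

All three lifts and the rubber top piece are stacked on the jig the right way round and released; the last camera views show them in place, and I handed the job in at about 33 s but got no verdict back.

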